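# Restock the laundry caddy

## Robot

A 6-joint arm with a two-finger parallel gripper is mounted at the origin on the work surface. World frame = base frame: x ahead of the robot, y to its left, z up, the work surface at z = 0. Lengths are in m, angles in degrees, forces in N, time in s.
With the tool pointing down it reaches from about 0.4 to 0.925 m from the base axis. Payload 3.4 kg.
Tool frame: the origin (TCP) lies midway between the tips of the shut fingers; the grasp point (between the pads) lies 19 mm behind it (robot.grasp_offset is the distance from the TCP to the grasp point, in m); z points along the fingers, y is the direction in which the jaws open and shut (so a half turn about z gives the same grasp; the last joint's range is limited). The gripper opens to 85 mm and grips with 20 to 120 N. Pads are 22 mm wide; open, the fingers measure 114 mm over their backs; the gripper's body (76 mm by 85 mm) begins 54 mm behind the grasp point. The pads swing forward as they close: fully open they stand 13 mm farther back than shut.
Start: joints at [-75.946, 17.578, 86.31, -0, 76.112, -4.211], TCP at [0.18, -0.546, 0.231] pointing down, gripper open.
Joint ranges: [-179.03, 179.03], [-60, 130.46], [8.19, 133.38], [-81.62, 261.62], [5.75, 156.47], [-153.77, 153.77]. Speed limits (degrees/s): [147.25, 147.25, 180, 180, 180, 180].

## Interface

Orientations are given as [roll, pitch, yaw] about the fixed x, y, z axes, in that order (R = Rz(yaw) Ry(pitch) Rx(roll)).
In Python, from plant import sensors, camera, get_calibration, robot, finder gives the robot as it stands.
- The arm moves only by the shell command python3 -m inch 'ROWS' [FORCE]. ROWS is JSON, a list of rows, each a list of 7 numbers: the turn, a rotation vector about the world's x, y, z in units of 6 degrees (1.0 is 6 degrees), then the shift along the world's x, y, z in units of 40 mm (1.0 is 40 mm), then the closure in counts, from 0 (fully open) to 255 (shut). In form: [[ax, ay, az, dx, dy, dz, fingers], ...]. A call has 1 to 5 rows; each row is the pose to reach, as a shift and turn from the pose measured when the call began; what a row does not reach only later rows make up. A row lasts 1/12 s, in which the tool goes at most 41.7 mm and 7.16 degrees, less where a joint would pass 70% of its speed; a pose out of reach is approached as far as the arm can. A call with a gripper value outside its range is refused whole. The fingers move at their own pace and stop on an object; FORCE is the grip in N (left out, the last holds). Time passes only in rows, so rows that repeat a pose let the fingers close. It gives the time, the measured TCP pose, the force and the opening at its end, in the units of the state.
- sensors.sense(): the state, without advancing time (a new reading comes with each control period).
- camera(name): name is "scene" or "top" or "wrist"; returns the picture (384x512x3 uint8, red, green, blue); there is no depth.
- get_calibration(name): a dict with "mtx" (3x3 intrinsics, pixels), "rvec" (rotation vector, rad) and "tvec" (3), from world to camera coordinates, as OpenCV has them; the wrist camera has in their place "hand_eye" (4x4, takes a point from camera to tool coordinates, whose origin is the TCP and whose axes are the flange's). Camera axes: x right, y down, z forward; pixel columns grow to the right and rows downward; lengths in m; the calibration is good to about 2 mm. A picture is of the moment at which its call begins: read the wrist's pose just before it. get_calibration takes no time and is no camera call.
- robot.hand_in(): hands the job in, once; it reports no verdict.
Trained networks look in the newest picture that a camera, given by its name, has taken for a name from the list of things; names that differ only in an ending like _2 or _b are one class to them, and where a whole thing is asked for, a point or a joint stands for the part that bears it (a point fixed in the world has none). Each returns a list of dicts, best first, with "p" (0 to 1); they miss things now and then, are a little off and sometimes report something else, mostly with a low value. They report only what shows in the picture. A call takes as long as a camera call. They do not tell look-alikes from the thing itself.
- finder.regions_of(query, camera): "pixels" (384x512 bool, what is visible of it) and "extent" ([left, top, width, height] in pixels, round what is visible of it).
The state is a dict: "clock": time; "q": joint angles; "joint_vel": joint speeds; "joint_efforts": joint torques, N m; "position": TCP position; "ee_rot": TCP orientation; "ft_force": force on the tool from outside, world axes, zero at the start; "wrist_torque": the same for the moment, N m; "grip_width": opening from 0.0 (shut) to 1.0 (fully open).
Only numpy, scipy, OpenCV 4.12 (cv2) and the standard library are available. Lean on these libraries where they do the work, as an engineer would, in place of code of your own. Each camera call takes 0.05 s, during which the arm holds its last target.

## Task

Put the four white-capped laundry bottles into the blue caddy, each standing upright in the pocket whose liner has the colour of the bottle (green, purple, yellow, red). Set them down rather than dropping them. The green and the yellow bottle with black caps are floor cleaner: leave those two standing where they are.

Things in the scene. Friction and masses are not known exactly. Their poses are not given: they have to be found in the camera images.
- green_jug: Green flat-sided bottle (jug), 58 x 46 mm in plan, 124 mm tall, with a WHITE cap. Round cap 30 mm across, 97 to 124 mm above the underside, on the bottle's upright axis, above sloping shoulders: grip it from above, at any yaw. Origin: centre of the underside, z up; x along the 58 mm side. Rigid, about 0.22 kg, standing on the counter.
- purple_jug: Purple flat-sided bottle (jug), 58 x 46 mm in plan, 124 mm tall, with a WHITE cap. Round cap 30 mm across, 97 to 124 mm above the underside, on the bottle's upright axis, above sloping shoulders: grip it from above, at any yaw. Origin: centre of the underside, z up; x along the 58 mm side. Rigid, about 0.22 kg, standing on the counter.
- yellow_bottle: Yellow round bottle, 52 mm in diameter, 124 mm tall, with a WHITE cap. Round cap 30 mm across, 97 to 124 mm above the underside, on the bottle's upright axis, above sloping shoulders: grip it from above, at any yaw. Origin: centre of the underside, z up. Rigid, about 0.22 kg, standing on the counter.
- red_bottle: Red round bottle, 52 mm in diameter, 124 mm tall, with a WHITE cap. Round cap 30 mm across, 97 to 124 mm above the underside, on the bottle's upright axis, above sloping shoulders: grip it from above, at any yaw. Origin: centre of the underside, z up. Rigid, about 0.22 kg, standing on the counter.
- green_liner: Green square liner, 88 x 88 x 4 mm, fixed on the floor of one pocket of the blue caddy: the place of the green bottle. Origin: centre of its underside, 4 mm above the counter; x, y along the pocket's walls, z up. A bottle on it stands 8 mm above the counter. Each pocket is 92 x 92 mm inside; any bottle goes in at any yaw with 8 mm or more to spare on each side.
- purple_liner: Purple square liner, 88 x 88 x 4 mm, fixed on the floor of one pocket of the blue caddy: the place of the purple bottle. Origin: centre of its underside, 4 mm above the counter; x, y along the pocket's walls, z up. A bottle on it stands 8 mm above the counter. The 2 x 2 pockets have walls 4 mm thick, with rims 45 mm above the counter.
- yellow_liner: Yellow square liner, 88 x 88 x 4 mm, fixed on the floor of one pocket of the blue caddy: the place of the yellow bottle. Origin: centre of its underside, 4 mm above the counter; x, y along the pocket's walls, z up. A bottle on it stands 8 mm above the counter. The caddy is fixed to the counter, 196 x 196 mm outside, 45 mm high, with yellow grips on two sides.
- red_liner: Red square liner, 88 x 88 x 4 mm, fixed on the floor of one pocket of the blue caddy: the place of the red bottle. Origin: centre of its underside, 4 mm above the counter; x, y along the pocket's walls, z up. A bottle on it stands 8 mm above the counter. The liners lie in different pockets each time; neighbours are 96 mm apart, centre to centre.
- green_black_jug: Does not belong: green flat-sided bottle (jug), 58 x 46 mm in plan, 124 mm tall, with a BLACK cap. Round cap 30 mm across, 97 to 124 mm above the underside, on the bottle's upright axis, above sloping shoulders: grip it from above, at any yaw. Origin: centre of the underside, z up; x along the 58 mm side. Rigid, about 0.22 kg, standing on the counter.
- yellow_black_bottle: Does not belong: yellow round bottle, 52 mm in diameter, 124 mm tall, with a BLACK cap. Round cap 30 mm across, 97 to 124 mm above the underside, on the bottle's upright axis, above sloping shoulders: grip it from above, at any yaw. Origin: centre of the underside, z up. Rigid, about 0.22 kg, standing on the counter. Other odds and ends near the bottles are under 60 mm tall.
Mind the look-alikes: they are no part of the job. Leave any turquoise look-alike of the yellow_bottle alone.

How it is judged:
By the outcome, as a careful person would: the job done as asked, in the order asked, and still so for the second after the job is handed in, with the robot touching nothing.
It also fails if it takes over 106 s, if anything falls off the work surface, if the arm or the gripper's body presses on something with over 40 N, if the wrist force passes 120 N, or if a joint passes its speed limit or range.

## Working session

There is one attempt and no reset: what is moved stays moved. The work goes in short steps, Python scripts to look and compute and a shell command to move; the robot and the scene stay as the last step left them, time stands still between calls to the robot, and variables do not carry over. Pictures are saved under pics/ and viewed, and the job is handed in when it is done.

```bash
ls; mkdir -p pics; python3 - <<'E'
from plant import sensors, camera, get_calibration, robot, finder
import cv2
print(sensors.sense())
for n in ("scene","top"):
    im=camera(n); cv2.imwrite(f"pics/{n}0.png",im[:,:,::-1]); print(n,get_calibration(n))
E
```

```text
pics
{'clock': 0.0, 'q': array([-7.59467884e+01,  1.76229824e+01,  8.63856201e+01, -1.71365946e-04,
        7.61105155e+01, -4.21260594e+00]), 'joint_vel': array([-0.00356706,  0.0289741 ,  0.04896763, -0.06564576,  0.0326031 ,
        0.01447139]), 'joint_efforts': array([ 2.14453983e-03, -4.57537830e+01, -2.51909995e+01,  2.57968404e-04,
        1.33781915e-02,  8.71556267e-06]), 'position': array([ 0.18000885, -0.54534543,  0.23036243]), 'ee_rot': array([-1.79881192e+02, -8.58429129e-03,  1.82658500e+01]), 'ft_force': array([ 0.82522486,  0.32905978, -0.32146736]), 'wrist_torque': array([-0.05846232,  0.0036959 , -0.02418701]), 'grip_width': 0.9979245884931801}
scene {'mtx': array([[437.59647083,   0.        , 248.15846332],
       [  0.        , 437.59647083, 190.59887084],
       [  0.        ,   0.        ,   1.        ]]), 'rvec': array([ 1.65304132,  1.67851025, -0.85014615]), 'tvec': array([ 0.09359214, -0.30706312,  1.58528877])}
top {'mtx': array([[466.39476807,   0.        , 250.88088249],
       [  0.        , 466.39476807, 195.48451298],
       [  0.        ,   0.        ,   1.        ]]), 'rvec': array([ 2.17403501, -2.14278636,  0.14672506]), 'tvec': array([-0.08572331,  0.56602736,  1.33021903])}
```

View pics/scene0.png

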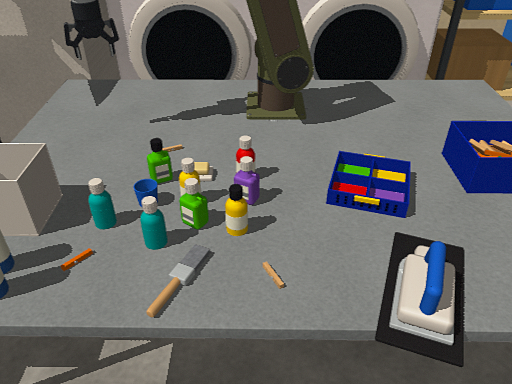

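View pics/top0.png

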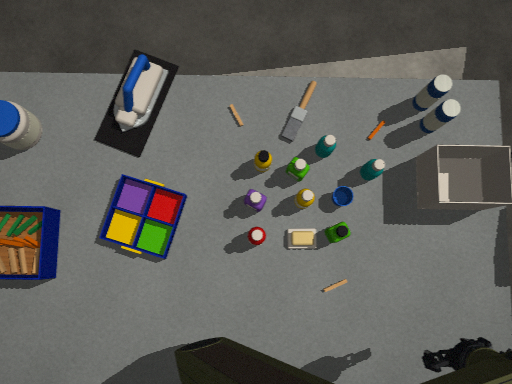

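The top view (x up, y left) shows:
- **White caps:** red ~(257,236), purple ~(255,199), yellow ~(306,197) and green ~(298,166).
- **Black caps to leave:** yellow (263,159) and green (340,231).
- **Turquoise look-alikes to leave:** (326,146) and (373,168).
- **Caddy pockets:** purple (133,196), red (163,207), yellow (123,228) and green (153,238).

Next I'll measure positions.

```bash
cat > h.py <<'E'
import numpy as np, cv2
from plant import sensors, camera, get_calibration, robot, finder
def ray(n,u,v,z):
    c=get_calibration(n); R=cv2.Rodrigues(c["rvec"])[0]; t=c["tvec"]
    p=cv2.undistortPoints(np.array([[[u,v]]],float),c["mtx"],None)[0,0]
    d=R.T@np.array([p[0],p[1],1]); o=-R.T@t
    return (o+d*(z-o[2])/d[2])
def proj(n,P):
    c=get_calibration(n); return cv2.projectPoints(np.array([P],float),c["rvec"],c["tvec"],c["mtx"],None)[0][0,0]
E
python3 - <<'E'
from h import *
im=camera("top"); sc=camera("scene")
for q in ["green_liner","purple_liner","yellow_liner","red_liner"]:
    r=finder.regions_of(q,"top")
    for d in r[:2]:
        v,u=np.nonzero(d["pixels"]); print(q,round(d["p"],2),u.mean().round(1),v.mean().round(1),len(u),ray("top",u.mean(),v.mean(),.008).round(4))
# caps
def caps(im,n,guess):
    for k,(a,b) in guess.items():
        w=12; P=im[b-w:b+w+1,a-w:a+w+1].astype(int)
        if 'black' in k: m=(P.max(2)<45)
        else: m=(P.min(2)>130)&(P.max(2)-P.min(2)<50)
        nn,l,s,c=cv2.connectedComponentsWithStats(m.astype(np.uint8))
        i=1+s[1:,4].argmax(); u,v=c[i]+[a-w,b-w]
        print(n,k,u.round(1),v.round(1),s[i],ray(n,u,v,.124 if n=="top" else .112).round(4))
caps(im,"top",dict(red=(257,236),purple=(255,199),yellow=(306,197),green=(298,166),ykblack=(263,159),gkblack=(340,231)))
caps(sc,"scene",dict(red=(246,143),purple=(247,163),yellow=(188,165),green=(192,186),ykblack=(236,191),gkblack=(156,145)))
big=cv2.resize(im[120:260,220:400],None,fx=4,fy=4,interpolation=cv2.INTER_CUBIC)
cv2.imwrite("pics/topz.png",big[:,:,::-1])
E
```

```text
green_liner 0.57 153.9 236.6 805 [0.4443 0.207  0.008 ]
purple_liner 0.75 133.6 196.3 828 [0.5631 0.2726 0.008 ]
yellow_liner 0.57 122.9 226.7 852 [0.472  0.2998 0.008 ]
red_liner 0.97 164.4 205.7 810 [0.5364 0.1796 0.008 ]
top red 256.6 234.5 [ 7  6 10 10 83] [ 0.4494 -0.094   0.124 ]
top purple 255.4 196.5 [ 7  5 12 10 91] [ 0.5533 -0.0895  0.124 ]
top yellow 307.3 194.8 [ 9  5 10 10 79] [ 0.5602 -0.2319  0.124 ]
top green 300.3 163.5 [10  5 10 10 83] [ 0.6473 -0.2125  0.124 ]
top ykblack 263.1 156.0 [ 8  4 10 11 89] [ 0.667  -0.1093  0.124 ]
top gkblack 341.3 230.8 [  8   7  12  11 101] [ 0.4627 -0.3243  0.124 ]
scene red 243.2 140.7 [  4   4  13  14 110] [ 0.4447 -0.0982  0.112 ]
scene purple 242.1 163.7 [  0   6  18  15 154] [ 0.5562 -0.0977  0.112 ]
scene yellow 186.0 160.1 [  0   0  25  20 236] [ 0.5414 -0.2379  0.112 ]
scene green 187.8 185.7 [  0   4  18  18 162] [ 0.6498 -0.2194  0.112 ]
scene ykblack 235.4 191.8 [  5   5  14  17 183] [ 0.672  -0.1095  0.112 ]
scene gkblack 156.0 144.5 [  6   5  12  14 133] [ 0.4663 -0.3268  0.112 ]
```

View pics/topz.png

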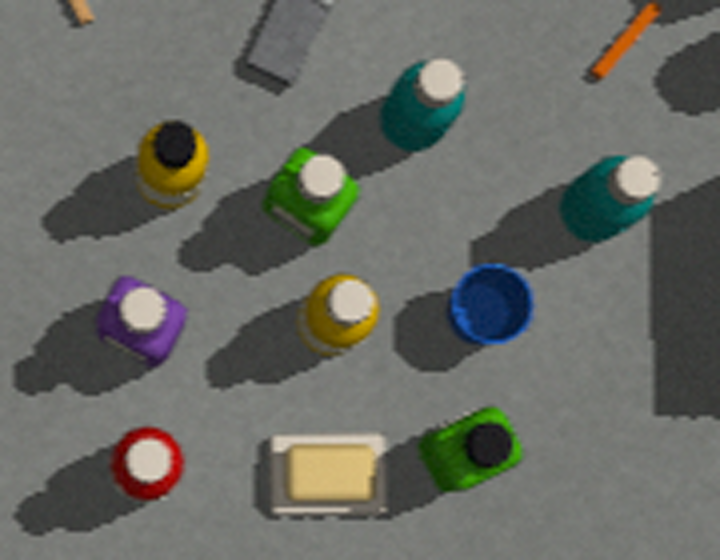

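```bash
python3 -m inch '[[0,0,0,0.8,0.57,0,60],[0,0,0,1.6,1.14,0,100],[0,0,0,2.4,1.71,0,100],[0,0,0,3.2,2.28,0,100],[0,0,0,4,2.85,0,100]]' 40; python3 -m inch '[[0,0,0,0.8,0.57,0,100],[0,0,0,1.6,1.14,0,100],[0,0,0,2.4,1.71,0,100],[0,0,0,3.2,2.28,0,100],[0,0,0,4,2.85,0,100]]'
```

```text
clock: 0.82
position: [0.3413, -0.4309, 0.2313]
ee_rot: [-180.0, -0.0, 18.2]
ft_force: [0.2, -0.8, 1.0]
grip_width: 0.607
clock: 1.23
position: [0.5027, -0.3154, 0.2315]
ee_rot: [180.0, -0.0, 18.2]
ft_force: [0.2, -0.4, 0.5]
grip_width: 0.608
```

```bash
python3 -m inch '[[0,0,0,0.8,0.57,0,100],[0,0,0,1.6,1.14,0,100],[0,0,0,2.4,1.71,0,100],[0,0,0,3.6,2.57,0,100],[0,0,0,3.6,2.57,0,100]]'; python3 - <<'E'
from h import *
s=sensors.sense(); im=camera("wrist"); cv2.imwrite("pics/w1.png",im[:,:,::-1]); print(s["position"],s["ee_rot"]); c=get_calibration("wrist"); print(c)
from scipy.spatial.transform import Rotation as R
T=np.eye(4);T[:3,:3]=R.from_euler("xyz",s["ee_rot"],degrees=True).as_matrix();T[:3,3]=s["position"]
M=T@c["hand_eye"]
for P in [(.6473,-.2125,.124),(.5602,-.2319,.124)]:
    p=np.linalg.inv(M)@np.array([*P,1]); p=p[:3]; print((c["mtx"]@p/p[2])[:2])
E
```

```text
clock: 1.65
position: [0.6509, -0.209, 0.2312]
ee_rot: [-180.0, -0.2, 18.4]
ft_force: [0.5, 0.5, -0.9]
grip_width: 0.609
[ 0.65087106 -0.20897556  0.23121762] [-179.98901417   -0.19939548   18.41005417]
{'mtx': array([[271.19334703,   0.        , 255.83991747],
       [  0.        , 271.19334703, 191.13150364],
       [  0.        ,   0.        ,   1.        ]]), 'hand_eye': array([[ 9.58141149e-04, -9.55985371e-01, -2.93412769e-01,
         7.46212045e-02],
       [ 9.99999443e-01,  7.85930382e-04,  7.04818227e-04,
        -9.98813203e-04],
       [-4.43193904e-04, -2.93413281e-01,  9.55985591e-01,
        -1.43027000e-01],
       [ 0.00000000e+00,  0.00000000e+00,  0.00000000e+00,
         1.00000000e+00]])}
[258.98894    193.79555721]
[250.06697633 273.46528831]
```

View pics/w1.png

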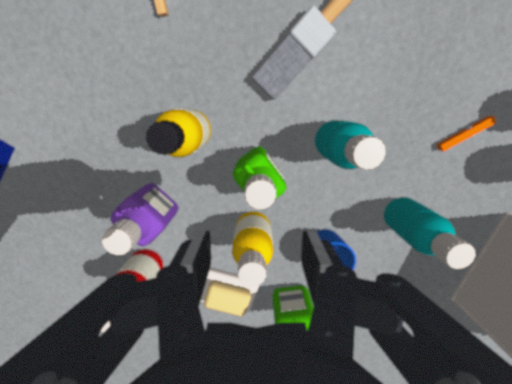

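Wrist view: the green bottle's white cap is at (261,191), against a predicted (259,194). The yellow cap is at (252,272), against (250,273). So the measurements are good to about 2 mm. I'll descend on green.

```bash
python3 -m inch '[[0,0,0,-0.05,-0.1,-0.8,100],[0,0,0,-0.05,-0.1,-1.6,100],[0,0,0,-0.05,-0.1,-2.4,100],[0,0,0,-0.05,-0.1,-3,100],[0,0,0,-0.05,-0.1,-3.4,100]]'; python3 -m inch '[[0,0,0,0,0,0,100],[0,0,0,0,0,0,180],[0,0,0,0,0,0,180],[0,0,0,0,0,0,200],[0,0,0,0,0,0,200]]' 40;python3 -m inch '[[0,0,0,0,0,0,200],[0,0,0,0,0,0,200]]' 40
```

```text
clock: 2.12
position: [0.6475, -0.2119, 0.0915]
ee_rot: [-179.8, -0.0, 18.5]
ft_force: [-0.2, 0.4, -1.0]
grip_width: 0.608
clock: 2.53
position: [0.6482, -0.2123, 0.093]
ee_rot: [-179.9, -0.1, 18.5]
ft_force: [0.3, 0.2, -3.1]
grip_width: 0.339
clock: 2.7
position: [0.6487, -0.2125, 0.094]
ee_rot: [-180.0, -0.2, 18.5]
ft_force: [0.5, -0.3, -2.4]
grip_width: 0.336
```

```bash
python3 -m inch '[[0,0,0,0,0,0.5,220],[0,0,0,0,0,1.3,220],[0,0,0,0,0,2.2,220],[0,0,0,0,0,3.1,220],[0,0,0,-0.1,0.2,4,220]]'; python3 -m inch '[[0,0,0,-0.36,0.74,0.1,220],[0,0,0,-0.72,1.48,0.1,220],[0,0,0,-1.08,2.22,0.1,220],[0,0,0,-1.44,2.96,0.1,220],[0,0,0,-1.8,3.7,0.1,220]]'; python3 -m inch '[[0,0,0,-0.36,0.74,0,220],[0,0,0,-0.72,1.48,0,220],[0,0,0,-1.08,2.22,0,220],[0,0,0,-1.44,2.96,0,220],[0,0,0,-1.8,3.7,0,220]]'
```

```text
clock: 3.12
position: [0.6451, -0.2058, 0.2557]
ee_rot: [180.0, -0.2, 18.4]
ft_force: [0.3, -1.0, -2.1]
grip_width: 0.342
clock: 3.53
position: [0.572, -0.0566, 0.2603]
ee_rot: [179.9, -0.3, 18.4]
ft_force: [-0.1, 0.0, -2.7]
grip_width: 0.342
clock: 3.95
position: [0.4989, 0.0927, 0.2608]
ee_rot: [179.9, -0.3, 18.4]
ft_force: [0.8, 0.3, -2.8]
grip_width: 0.334
```

```bash
python3 -m inch '[[0,0,0,-0.4,0.8,0,220],[0,0,0,-0.8,1.6,0,220],[0,0,0,-1.2,2.4,0,220],[0,0,0,-1.37,2.86,0,220],[0,0,0,-1.37,2.86,0,220]]';  python3 - <<'E'
from h import *
im=camera("top"); cv2.imwrite("pics/t2.png",im[:,:,::-1]);im=camera("scene"); cv2.imwrite("pics/s2.png",im[:,:,::-1]); print(sensors.sense()["position"])
E
```

```text
clock: 4.37
position: [0.4419, 0.2107, 0.2614]
ee_rot: [-179.9, -0.3, 18.6]
ft_force: [0.0, 0.3, -2.0]
grip_width: 0.334
[0.44373876 0.20769068 0.26124775]
```

View pics/s2.png

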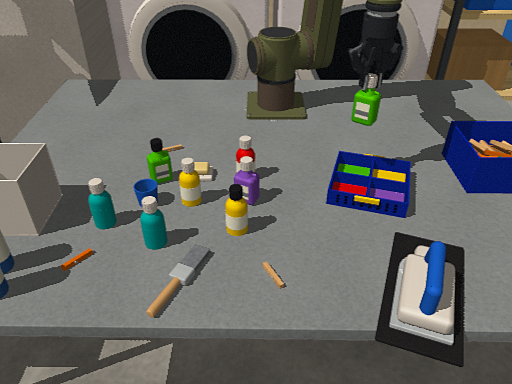

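The green bottle hangs upright from the gripper at ~(366,105) in the scene view, above the caddy. Lowering it.

```bash
python3 -m inch '[[0,0,0,0,0,-0.8,220],[0,0,0,0,0,-1.6,220],[0,0,0,0,0,-2.4,220],[0,0,0,0,0,-3,220],[0,0,0,0,0,-3.4,220]]'; python3 -m inch '[[0,0,0,0,0,-0.2,220],[0,0,0,0,0,-0.35,220],[0,0,0,0,0,-0.45,220],[0,0,0,0,0,-0.45,220]]'
```

```text
clock: 4.88
position: [0.4429, 0.2057, 0.1229]
ee_rot: [179.9, -0.2, 18.5]
ft_force: [-0.4, 0.2, -3.1]
grip_width: 0.34
clock: 5.22
position: [0.4435, 0.2054, 0.1049]
ee_rot: [179.9, -0.2, 18.4]
ft_force: [-0.0, -0.6, -2.6]
grip_width: 0.338
```

```bash
python3 -m inch '[[0,0,0,0,0,-0.03,220],[0,0,0,0,0,-0.06,220],[0,0,0,0,0,-0.06,220]]'
```

```text
clock: 5.47
position: [0.4441, 0.2056, 0.1032]
ee_rot: [179.9, -0.3, 18.4]
ft_force: [-1.6, -0.3, -3.1]
grip_width: 0.339
```

```bash
python3 -m inch '[[0,0,0,0,0,-0.03,220],[0,0,0,0,0,-0.05,220],[0,0,0,0,0,-0.05,220]]'
```

```text
clock: 5.72
position: [0.4442, 0.2057, 0.1014]
ee_rot: [179.9, -0.3, 18.4]
ft_force: [-0.9, 0.8, -2.0]
grip_width: 0.337
```

```bash
python3 -m inch '[[0,0,0,0,0,-0.03,220],[0,0,0,0,0,-0.05,220],[0,0,0,0,0,-0.05,220]]'
```

```text
clock: 5.97
position: [0.4448, 0.2058, 0.1002]
ee_rot: [179.8, -0.4, 18.4]
ft_force: [-0.7, -1.2, 4.1]
grip_width: 0.337
```

Contact felt (about +6 N), so I'm releasing.

```bash
python3 -m inch '[[0,0,0,0,0,0,180],[0,0,0,0,0,0,120],[0,0,0,0,0,0,100],[0,0,0,0,0,0,100],[0,0,0,0,0,0.2,100]]'; python3 -m inch '[[0,0,0,0,0,0.6,100],[0,0,0,0,0,1.4,100],[0,0,0,0,0,2.2,100],[0,0,0,0.1,-0.2,3,100],[0,0,0,0.3,-0.8,3.5,100]]'; python3 - <<'E'
from h import *
im=camera("top"); cv2.imwrite("pics/t3.png",im[:,:,::-1]);im=camera("scene"); cv2.imwrite("pics/s3.png",im[:,:,::-1]); p=sensors.sense()["position"];print(p, (np.array([.5540,-.0895,.235])-p)/.04)
E
```

```text
clock: 6.38
position: [0.4437, 0.2055, 0.1073]
ee_rot: [179.8, -0.2, 18.4]
ft_force: [-0.7, 0.5, -1.0]
grip_width: 0.607
clock: 6.8
position: [0.4567, 0.1756, 0.2513]
ee_rot: [179.9, -0.5, 18.6]
ft_force: [1.1, -0.3, -0.2]
grip_width: 0.608
[0.45935384 0.17236668 0.2521269 ] [ 2.36615389 -6.54666689 -0.42817251]
```

View pics/s3.png

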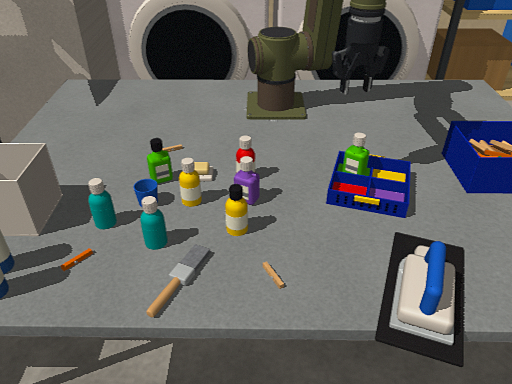

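Green stands upright in its pocket (scene (357,155)). Purple next.

```bash
python3 -m inch '[[0,0,0,0.3,-0.9,0,100],[0,0,0,0.6,-1.8,-0.1,100],[0,0,0,0.95,-2.7,-0.2,100],[0,0,0,1.3,-3.6,-0.3,100],[0,0,0,1.65,-4.5,-0.43,100]]'; python3 -m inch '[[0,0,0,0.33,-0.9,0,100],[0,0,0,0.6,-1.8,0,100],[0,0,0,0.71,-2.05,0,100],[0,0,0,0.71,-2.05,0,100]]'; cat >> h.py <<'E'
def wpred(P):
    from scipy.spatial.transform import Rotation as R
    s=sensors.sense(); c=get_calibration("wrist")
    T=np.eye(4);T[:3,:3]=R.from_euler("xyz",s["ee_rot"],degrees=True).as_matrix();T[:3,3]=s["position"]
    M=T@c["hand_eye"]; p=(np.linalg.inv(M)@np.array([*P,1]))[:3]; return (c["mtx"]@p/p[2])[:2], M, c["mtx"], s
def wcap(P,name):
    uv,M,K,s=wpred(P); im=camera("wrist"); cv2.imwrite(name,im[:,:,::-1])
    a,b=uv.round().astype(int); w=30; Q=im[b-w:b+w+1,a-w:a+w+1].astype(int)
    m=(Q.min(2)>140)&(Q.max(2)-Q.min(2)<60)
    n,l,st,c=cv2.connectedComponentsWithStats(m.astype(np.uint8)); i=1+st[1:,4].argmax(); u=c[i]+[a-w,b-w]
    d=M[:3,:3]@np.array([*cv2.undistortPoints(np.array([[u]]),K,None)[0,0],1]); o=M[:3,3]
    X=o+d*(P[2]-o[2])/d[2]
    print("pred",uv,"seen",u,st[i],"world",X.round(4)); print("pos",s["position"],"units",((X-s["position"])/.04).round(2), "dz units to .094",(.094-s["position"][2])/.04)
E
python3 -c "
from h import *
wcap((.5533,-.0895,.124),'pics/w2.png')"
```

```text
clock: 7.32
position: [0.5251, -0.0087, 0.2345]
ee_rot: [179.8, -0.8, 18.4]
ft_force: [-0.2, 0.6, 0.9]
grip_width: 0.607
clock: 7.65
position: [0.5543, -0.0933, 0.2335]
ee_rot: [179.8, -0.7, 18.1]
ft_force: [-0.9, -0.9, 0.7]
grip_width: 0.607
pred [252.11654118 189.39109728] seen [254.94516854 196.97573034] [   0    0   61   61 2225] world [ 0.5468 -0.0945  0.124 ]
pos [ 0.55429459 -0.09334847  0.23349946] units [-0.19 -0.03 -2.74] dz units to .094 -3.487486531192303
```

View pics/w2.png

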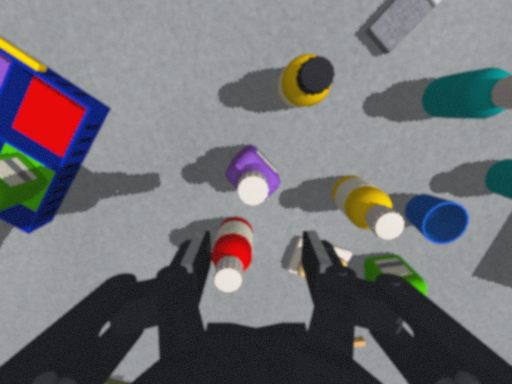

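The purple cap is seen at (252,188), against a predicted (252,189), so the map is right. My threshold blob swallowed the grey counter, so I'm ignoring it. Descending with a small tilt correction.

```bash
python3 -m inch '[[0,0.12,0,0,0.1,-0.8,100],[0,0.12,0,0,0.1,-1.6,100],[0,0.12,0,0,0.1,-2.4,100],[0,0.12,0,0,0.1,-3,100],[0,0.12,0,0,0.1,-3.45,100]]'; python3 -m inch '[[0,0,0,0,0,0,100]]'
```

```text
clock: 8.12
position: [0.5507, -0.0845, 0.093]
ee_rot: [-179.7, 0.2, 18.3]
ft_force: [-0.0, 0.3, 0.2]
grip_width: 0.611
clock: 8.2
position: [0.5471, -0.0819, 0.0895]
ee_rot: [-179.5, 0.6, 18.4]
ft_force: [-1.4, 0.6, -0.1]
grip_width: 0.609
```

```bash
python3 -m inch '[[0,-0.1,0,0.18,-0.19,0.1,100],[0,-0.1,0,0.18,-0.19,0.1,100],[0,-0.1,0,0.18,-0.19,0.1,100],[0,-0.1,0,0.18,-0.19,0.1,100]]'
```

```text
clock: 8.53
position: [0.5556, -0.0896, 0.0952]
ee_rot: [-179.7, -0.1, 18.4]
ft_force: [-0.2, -0.8, -0.5]
grip_width: 0.605
```

Centred, so I'm closing.

```bash
python3 -m inch '[[0,0,0,-0.02,0,0,180],[0,0,0,-0.02,0,0,180],[0,0,0,-0.02,0,0,200],[0,0,0,-0.02,0,0,210],[0,0,0,-0.02,0,0,220]]' 40; python3 -m inch '[[0,0,0,0,0,0,220],[0,0,0,0,0,0,220]]'
```

```text
clock: 8.95
position: [0.5555, -0.0898, 0.0966]
ee_rot: [-179.8, -0.3, 18.3]
ft_force: [-1.2, 1.1, 5.9]
grip_width: 0.339
clock: 9.12
position: [0.5555, -0.0899, 0.0969]
ee_rot: [-179.8, -0.3, 18.3]
ft_force: [-0.2, -0.2, -2.0]
grip_width: 0.335
```

```bash
python3 -m inch '[[0,0,0,0,0,0.5,220],[0,0,0,0,0,1.3,220],[0,0,0,0,0,2.2,220],[0,0,0,0,0.2,3.1,220],[0,0,0,0,0.6,4,220]]'; python3 -m inch '[[0,0,0,0,0.8,0.1,220],[0,0,0,0,1.6,0.1,220],[0,0,0,0.1,2.4,0.1,220],[0,0,0,0.1,3.2,0.1,220],[0,0,0,0.1,4,0.1,220]]'; python3 -m inch '[[0,0,0,0,0.8,0,220],[0,0,0,0,1.6,0,220],[0,0,0,0,2.4,0,220],[0,0,0,0,3.2,0,220],[0,0,0,0,3.9,0,220]]';  python3 -m inch '[[0,0,0,0,0.3,0,220],[0,0,0,0,0.3,0,220]]'
```

```text
clock: 9.53
position: [0.5548, -0.067, 0.2578]
ee_rot: [-179.8, -0.2, 18.2]
ft_force: [1.4, -0.4, -2.7]
grip_width: 0.34
clock: 9.95
position: [0.5583, 0.0942, 0.2614]
ee_rot: [-179.8, -0.1, 18.2]
ft_force: [0.9, -0.1, -2.0]
grip_width: 0.336
clock: 10.37
position: [0.5574, 0.2522, 0.2607]
ee_rot: [-179.8, -0.1, 18.2]
ft_force: [0.3, -0.0, -2.1]
grip_width: 0.337
clock: 10.53
position: [0.5566, 0.2673, 0.2596]
ee_rot: [-179.7, 0.0, 18.4]
ft_force: [-0.1, -0.8, -2.8]
grip_width: 0.339
```

```bash
python3 -m inch '[[0,0,0,0.16,0.13,-0.4,220],[0,0,0,0.16,0.13,-1.1,220],[0,0,0,0.16,0.13,-1.9,220],[0,0,0,0.16,0.13,-2.6,220],[0,0,0,0.16,0.13,-3.2,220]]'; python3 -m inch '[[0,0,0,0,0,0,220],[0,0,0,0,0,0,220],[0,0,0,0,0,0,220]]'
```

```text
clock: 10.95
position: [0.5619, 0.2704, 0.1292]
ee_rot: [-179.8, 0.2, 18.4]
ft_force: [-0.5, -0.4, -2.3]
grip_width: 0.335
clock: 11.2
position: [0.5627, 0.2698, 0.1301]
ee_rot: [-179.8, 0.1, 18.3]
ft_force: [-0.1, 0.2, -2.3]
grip_width: 0.339
```

```bash
python3 -m inch '[[0,0,0,0,0.05,-0.2,220],[0,0,0,0,0.05,-0.4,220],[0,0,0,0,0.05,-0.55,220],[0,0,0,0,0.05,-0.6,220],[0,0,0,0,0.05,-0.6,220]]'; python3 -m inch '[[0,0,0,0,0,-0.03,220],[0,0,0,0,0,-0.05,220],[0,0,0,0,0,-0.05,220]]'
```

```text
clock: 11.62
position: [0.562, 0.2716, 0.1054]
ee_rot: [-179.8, 0.2, 18.3]
ft_force: [0.2, 0.1, -1.4]
grip_width: 0.333
clock: 11.87
position: [0.5624, 0.2718, 0.1048]
ee_rot: [-179.8, 0.1, 18.4]
ft_force: [-1.3, -0.9, 3.5]
grip_width: 0.335
```

Contact again (+3.5 N). Release, lift and look.

```bash
python3 -m inch '[[0,0,0,0,0,0,180],[0,0,0,0,0,0,120],[0,0,0,0,0,0,100],[0,0,0,0,0,0,100],[0,0,0,0,0,0.2,100]]'; python3 -m inch '[[0,0,0,0,0,0.6,100],[0,0,0,0,0,1.4,100],[0,0,0,0,0,2.2,100],[0,0,0,0,-0.2,3,100],[0,0,0,0,-0.8,3.4,100]]'; python3 -m inch '[[0,0,0,0,-0.8,0,100],[0,0,0,0,-1.6,0,100],[0,0,0,0,-2.4,0,100],[0,0,0,0,-3.2,0,100],[0,0,0,0,-4,0,100]]'; python3 - <<'E'
from h import *
im=camera("scene"); cv2.imwrite("pics/s4.png",im[:,:,::-1]);im=camera("top"); cv2.imwrite("pics/t4.png",im[:,:,::-1]); p=sensors.sense()["position"];print(p, (np.array([.5607,-.2319,.235])-p)/.04)
E
```

```text
clock: 12.28
position: [0.5614, 0.2713, 0.1116]
ee_rot: [-179.8, 0.3, 18.4]
ft_force: [-0.2, -0.6, -0.2]
grip_width: 0.606
clock: 12.7
position: [0.5634, 0.2424, 0.2527]
ee_rot: [-179.7, -0.1, 18.5]
ft_force: [1.1, -0.2, 0.3]
grip_width: 0.611
clock: 13.12
position: [0.5633, 0.081, 0.2535]
ee_rot: [-179.7, -0.2, 18.5]
ft_force: [0.6, 0.4, -0.6]
grip_width: 0.604
[0.56340057 0.07800925 0.25344707] [-0.06751414 -7.74773128 -0.46117674]
```

View pics/s4.png

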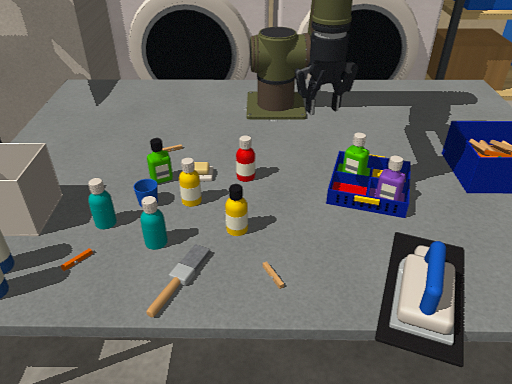

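View pics/t4.png

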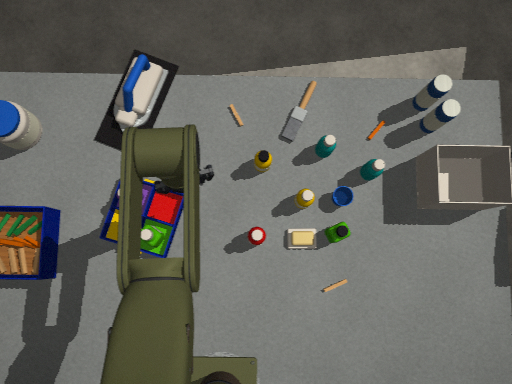

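Green (357,155) and purple (392,180) both stand upright in their pockets. The other bottles haven't moved. Yellow with the white cap is next, at (306,197) in the top view.

```bash
python3 -m inch '[[0,0,0,0,-0.9,0,100],[0,0,0,0,-1.8,-0.1,100],[0,0,0,0,-2.7,-0.2,100],[0,0,0,0,-3.6,-0.3,100],[0,0,0,0,-4.5,-0.43,100]]'; python3 -m inch '[[0,0,0,-0.05,-0.9,0,100],[0,0,0,-0.05,-1.8,0,100],[0,0,0,-0.05,-2.6,0,100],[0,0,0,-0.05,-3.1,0,100],[0,0,0,-0.05,-3.1,0,100]]'; python3 -m inch '[[0,0,0,0,0,0,100],[0,0,0,0,0,0,100]]'; sed -i 's/>140/>170/' h.py; python3 -c "
from h import *
wcap((.5602,-.2319,.124),'pics/w3.png')"
```

```text
clock: 13.63
position: [0.5638, -0.1028, 0.2369]
ee_rot: [-179.9, -0.2, 18.3]
ft_force: [0.4, -0.1, 0.1]
grip_width: 0.609
clock: 14.05
position: [0.5624, -0.2308, 0.2372]
ee_rot: [180.0, -0.3, 18.1]
ft_force: [0.2, 0.3, 0.7]
grip_width: 0.607
clock: 14.22
position: [0.5627, -0.2303, 0.2373]
ee_rot: [180.0, -0.3, 18.1]
ft_force: [-0.2, 0.3, 0.2]
grip_width: 0.61
pred [257.37064054 190.52016346] seen [259.2049062 191.6017316] [ 18  16  29  30 693] world [ 0.5597 -0.234   0.124 ]
pos [ 0.56272401 -0.23033122  0.23734848] units [-0.08 -0.09 -2.83] dz units to .094 -3.5837118983851535
```

View pics/w3.png

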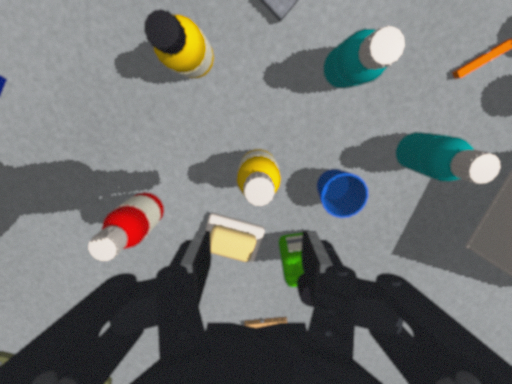

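The white-capped yellow's cap is at (259,190), directly under the gripper. Descending.

```bash
python3 -m inch '[[0,0,0,-0.05,-0.08,-0.8,100],[0,0,0,-0.05,-0.08,-1.6,100],[0,0,0,-0.05,-0.08,-2.4,100],[0,0,0,-0.05,-0.08,-2.9,100],[0,0,0,-0.05,-0.08,-3.2,100]]'; python3 -m inch '[[0,0,0,0,0,0,100],[0,0,0,0,0,0,100]]'
```

```text
clock: 14.68
position: [0.559, -0.23, 0.1065]
ee_rot: [-179.8, -0.1, 18.2]
ft_force: [0.0, -0.1, 0.7]
grip_width: 0.608
clock: 14.85
position: [0.5583, -0.2278, 0.1057]
ee_rot: [-179.6, 0.0, 18.4]
ft_force: [0.3, -0.5, -0.3]
grip_width: 0.608
```

```bash
python3 -m inch '[[0,0,0,0.06,-0.14,-0.1,100],[0,0,0,0.06,-0.14,-0.2,100],[0,0,0,0.06,-0.14,-0.27,100],[0,0,0,0.06,-0.14,-0.27,100]]'; python3 -m inch '[[0,0,0,0,0,0,180],[0,0,0,0,0,0,180],[0,0,0,0,0,0,200],[0,0,0,0,0,0,220],[0,0,0,0,0,0,220]]' 40; python3 -m inch '[[0,0,0,0,0,0,220],[0,0,0,0,0,0,220]]'
```

```text
clock: 15.18
position: [0.5607, -0.2335, 0.095]
ee_rot: [-179.6, 0.0, 18.3]
ft_force: [-0.7, 0.4, 0.4]
grip_width: 0.608
clock: 15.6
position: [0.5612, -0.2338, 0.0955]
ee_rot: [-179.7, -0.0, 18.3]
ft_force: [-0.1, -0.4, 3.3]
grip_width: 0.338
clock: 15.77
position: [0.5612, -0.2338, 0.0955]
ee_rot: [-179.7, -0.0, 18.3]
ft_force: [-0.7, -0.3, 0.6]
grip_width: 0.334
```

```bash
python3 -m inch '[[0,0,0,0,0,0.6,220],[0,0,0,0,0,1.5,220],[0,0,0,0,0,2.4,220],[0,0,0,0,0,3.3,220],[0,0,0,0,0.3,4.2,220]]'; python3 -m inch '[[0,0,0,-0.1,0.75,0.4,220],[0,0,0,-0.2,1.5,0.5,220],[0,0,0,-0.3,2.3,0.5,220],[0,0,0,-0.4,3.1,0.5,220],[0,0,0,-0.5,3.9,0.5,220]]'; python3 -m inch '[[0,0,0,-0.1,0.8,0,220],[0,0,0,-0.2,1.6,0,220],[0,0,0,-0.35,2.4,0,220],[0,0,0,-0.5,3.2,0,220],[0,0,0,-0.6,4,0,220]]';  python3 -m inch '[[0,0,0,-0.15,0.8,0,220],[0,0,0,-0.3,1.6,0,220],[0,0,0,-0.5,2.4,0,220],[0,0,0,-0.7,3.2,0,220],[0,0,0,-0.9,4,0,220]]'
```

```text
clock: 16.18
position: [0.5605, -0.2231, 0.2642]
ee_rot: [-179.7, 0.1, 18.2]
ft_force: [1.5, 0.2, -2.4]
grip_width: 0.336
clock: 16.6
position: [0.5393, -0.0657, 0.2837]
ee_rot: [-179.6, 0.1, 18.2]
ft_force: [-0.5, 0.1, -2.4]
grip_width: 0.338
clock: 17.02
position: [0.5137, 0.0957, 0.283]
ee_rot: [-179.6, 0.3, 18.2]
ft_force: [1.4, -0.2, -2.5]
grip_width: 0.338
clock: 17.43
position: [0.4763, 0.2569, 0.2823]
ee_rot: [-179.6, 0.4, 18.2]
ft_force: [0.3, -0.1, -2.4]
grip_width: 0.335
```

```bash
python3 -m inch '[[0,0,0,-0.05,0.6,0,220],[0,0,0,-0.1,1.05,0,220],[0,0,0,-0.1,1.05,0,220],[0,0,0,-0.1,1.05,0,220]]'; python3 - <<'E'
from h import *
im=camera("scene"); cv2.imwrite("pics/s5.png",im[:,:,::-1]);p=sensors.sense()["position"];print(p, (np.array([.472,.2995,.130])-p)/.04)
E
```

```text
clock: 17.77
position: [0.4713, 0.2994, 0.2813]
ee_rot: [-179.6, 0.5, 18.3]
ft_force: [0.2, -0.3, -2.4]
grip_width: 0.335
[0.47158707 0.2985318  0.28140855] [ 0.01032321  0.0242051  -3.78521364]
```

View pics/s5.png

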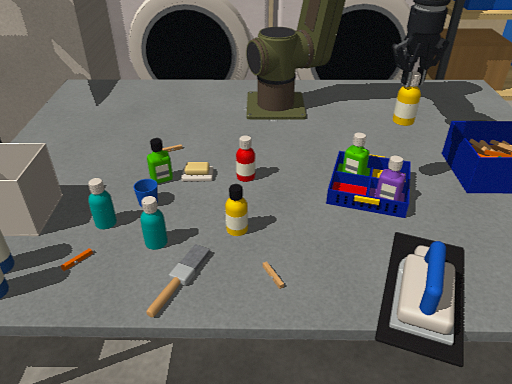

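The white-capped yellow bottle hangs upright at (407,103), above its pocket. Lowering it.

```bash
python3 -m inch '[[0,-0.05,0,0,0.02,-0.6,220],[0,-0.05,0,0,0.02,-1.3,220],[0,-0.05,0,0,0.02,-2.1,220],[0,-0.05,0,0,0.02,-2.8,220],[0,-0.05,0,0,0.02,-3.4,220]]'; python3 -m inch '[[0,0,0,0,0,-0.2,220],[0,0,0,0,0,-0.3,220],[0,0,0,0,0,-0.3,220],[0,0,0,0,0,-0.3,220]]'
```

```text
clock: 18.23
position: [0.4709, 0.2972, 0.1436]
ee_rot: [-179.8, 0.3, 18.2]
ft_force: [0.7, -0.2, -2.1]
grip_width: 0.338
clock: 18.57
position: [0.4721, 0.2972, 0.1327]
ee_rot: [-179.8, 0.2, 18.1]
ft_force: [0.5, -0.9, -1.6]
grip_width: 0.335
```

```bash
python3 -m inch '[[0,0,0,0,0.05,-0.2,220],[0,0,0,0,0.05,-0.4,220],[0,0,0,0,0.05,-0.55,220],[0,0,0,0,0.05,-0.67,220],[0,0,0,0,0.05,-0.67,220]]'; python3 -m inch '[[0,0,0,0,0,-0.03,220],[0,0,0,0,0,-0.05,220],[0,0,0,0,0,-0.05,220]]'
```

```text
clock: 18.98
position: [0.4711, 0.2988, 0.1047]
ee_rot: [-179.8, 0.3, 18.1]
ft_force: [0.3, 0.4, -3.2]
grip_width: 0.336
clock: 19.23
position: [0.4714, 0.299, 0.1036]
ee_rot: [-179.8, 0.3, 18.1]
ft_force: [-1.7, 0.0, 2.9]
grip_width: 0.335
```

Contact. Release, lift and head for red.

```bash
python3 -m inch '[[0,0,0,0,0,0,180],[0,0,0,0,0,0,120],[0,0,0,0,0,0,100],[0,0,0,0,0,0,100],[0,0,0,0,0,0.2,100]]'; python3 -m inch '[[0,0,0,0,0,0.7,100],[0,0,0,0,0,1.5,100],[0,0,0,0,0,2.3,100],[0,0,0,0,0,3.1,100],[0,0,0,0,-0.6,3.6,100]]'; python3 -m inch '[[0,0,0,0.1,-0.8,0,100],[0,0,0,0.2,-1.6,0,100],[0,0,0,0.2,-2.4,0,100],[0,0,0,0.2,-3.2,0,100],[0,0,0,0.2,-4,0,100]]';python3 -m inch '[[0,0,0,-0.1,-0.8,0,100],[0,0,0,-0.2,-1.6,0,100],[0,0,0,-0.3,-2.4,-0.2,100],[0,0,0,-0.4,-3.2,-0.4,100],[0,0,0,-0.5,-4,-0.5,100]]'
```

```text
clock: 19.65
position: [0.4705, 0.2984, 0.1106]
ee_rot: [-179.9, 0.5, 18.1]
ft_force: [0.2, -0.9, 1.1]
grip_width: 0.605
clock: 20.07
position: [0.4723, 0.278, 0.2588]
ee_rot: [-179.7, 0.0, 18.3]
ft_force: [1.8, 0.2, 0.5]
grip_width: 0.611
clock: 20.48
position: [0.4801, 0.1167, 0.2596]
ee_rot: [-179.7, -0.0, 18.3]
ft_force: [0.4, 0.5, -0.2]
grip_width: 0.607
clock: 20.9
position: [0.4593, -0.0447, 0.2397]
ee_rot: [-179.7, -0.0, 18.3]
ft_force: [0.0, 0.2, -0.5]
grip_width: 0.61
```

```bash
python3 -m inch '[[0,0,0,-0.15,-0.8,0,100],[0,0,0,-0.23,-1.25,0,100],[0,0,0,-0.23,-1.25,0,100],[0,0,0,-0.23,-1.25,0,100]]'; python3 -c "
from h import *
wcap((.4494,-.094,.124),'pics/w4.png')
im=camera('scene'); cv2.imwrite('pics/s6.png',im[:,:,::-1])"
```

```text
clock: 21.23
position: [0.45, -0.0954, 0.2401]
ee_rot: [-179.7, -0.1, 18.2]
ft_force: [0.0, 0.2, -1.3]
grip_width: 0.607
pred [255.812975   186.66068184] seen [257.36996904 187.93962848] [ 17  17  29  29 646] world [ 0.4486 -0.0959  0.124 ]
pos [ 0.45001297 -0.0953878   0.24011646] units [-0.03 -0.01 -2.9 ] dz units to .094 -3.6529114774501332
```

View pics/w4.png

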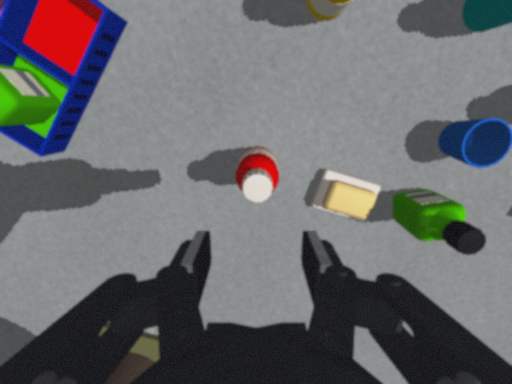

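View pics/s6.png

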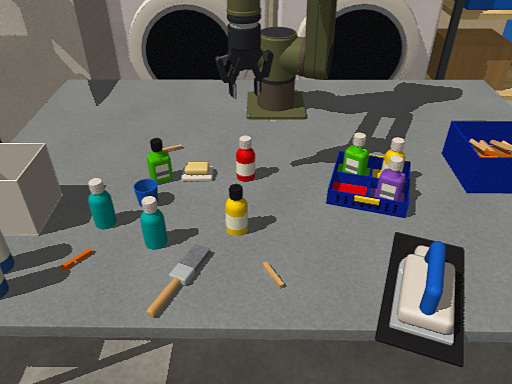

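The red cap is at (257,187) in the wrist view, centred under the gripper. The scene view shows the yellow bottle upright in its pocket (397,157). Descending on red.

```bash
python3 -m inch '[[0,0,0,0,0,-0.8,100],[0,0,0,0,0,-1.6,100],[0,0,0,0,0,-2.4,100],[0,0,0,0,0,-2.9,100],[0,0,0,0,0,-3.3,100]]'; python3 -m inch '[[0,0,0,0,0,0,100],[0,0,0,0,0,0,100]]'
```

```text
clock: 21.75
position: [0.4493, -0.0921, 0.1062]
ee_rot: [-179.5, 0.1, 18.5]
ft_force: [0.0, 0.4, 0.8]
grip_width: 0.613
clock: 21.92
position: [0.4487, -0.0905, 0.1056]
ee_rot: [-179.4, 0.2, 18.6]
ft_force: [-0.1, 0.2, -0.3]
grip_width: 0.608
```

```bash
python3 -m inch '[[-0.08,0,0,0.02,-0.11,-0.1,100],[-0.08,0,0,0.02,-0.11,-0.2,100],[-0.08,0,0,0.02,-0.11,-0.27,100],[-0.08,0,0,0.02,-0.11,-0.27,100]]'; python3 -m inch '[[0,0,0,0,0,0,180],[0,0,0,0,0,0,180],[0,0,0,0,0,0,200],[0,0,0,0,0,0,220],[0,0,0,0,0,0,220]]' 40; python3 -m inch '[[0,0,0,0,0,0,220],[0,0,0,0,0,0,220]]'
```

```text
clock: 22.25
position: [0.4496, -0.0949, 0.0949]
ee_rot: [-179.9, 0.3, 18.6]
ft_force: [0.0, 0.6, 0.6]
grip_width: 0.605
clock: 22.67
position: [0.4501, -0.0951, 0.0954]
ee_rot: [-179.9, 0.2, 18.6]
ft_force: [0.1, -0.4, 4.2]
grip_width: 0.338
clock: 22.83
position: [0.45, -0.0952, 0.0954]
ee_rot: [-179.9, 0.2, 18.6]
ft_force: [-0.5, -0.8, 1.7]
grip_width: 0.338
```

```bash
python3 -m inch '[[0,0,0,0,0,0.6,220],[0,0,0,0,0,1.5,220],[0,0,0,0,0,2.4,220],[0,0,0,0,0,3.3,220],[0,0,0,0.1,0.3,4.2,220]]'; python3 -m inch '[[0,0,0,0.3,0.75,0.2,220],[0,0,0,0.6,1.5,0.2,220],[0,0,0,0.9,2.2,0.2,220],[0,0,0,1.2,2.9,0.2,220],[0,0,0,1.5,3.6,0.2,220]]'; python3 -m inch '[[0,0,0,0.25,0.8,0,220],[0,0,0,0.5,1.6,0,220],[0,0,0,0.55,2.4,0,220],[0,0,0,0.55,2.9,0,220],[0,0,0,0.55,2.95,0,220]]';  python3 -m inch '[[0,0,0,0,0,0,220],[0,0,0,0,0,0,220]]'
```

```text
clock: 23.25
position: [0.4525, -0.0841, 0.2642]
ee_rot: [-179.9, 0.4, 18.5]
ft_force: [0.6, -0.5, -1.6]
grip_width: 0.334
clock: 23.67
position: [0.512, 0.0614, 0.2714]
ee_rot: [-179.9, 0.5, 18.5]
ft_force: [0.8, 0.3, -3.1]
grip_width: 0.333
clock: 24.08
position: [0.5333, 0.1834, 0.2699]
ee_rot: [-179.7, 0.6, 18.7]
ft_force: [0.0, -0.2, -3.0]
grip_width: 0.338
clock: 24.25
position: [0.5323, 0.1835, 0.2686]
ee_rot: [-179.7, 0.8, 18.7]
ft_force: [-0.1, -0.1, -2.9]
grip_width: 0.333
```

```bash
python3 -m inch '[[0.02,-0.1,0,0.1,-0.1,-0.2,220],[0.02,-0.1,0,0.1,-0.1,-1,220],[0.02,-0.1,0,0.1,-0.1,-1.8,220],[0.02,-0.1,0,0.1,-0.1,-2.6,220],[0.02,-0.1,0,0.1,-0.1,-3.2,220]]'; python3 -m inch '[[0,0,0,0,0,-0.2,220],[0,0,0,0,0,-0.2,220],[0,0,0,0,0,-0.2,220]]'
```

```text
clock: 24.67
position: [0.5348, 0.1775, 0.1382]
ee_rot: [-179.8, 0.3, 18.6]
ft_force: [-1.0, -0.5, -2.5]
grip_width: 0.339
clock: 24.92
position: [0.5349, 0.1766, 0.1304]
ee_rot: [-179.8, 0.4, 18.6]
ft_force: [1.2, 0.3, -2.5]
grip_width: 0.338
```

```bash
python3 -m inch '[[0,0,0,0.03,0.07,-0.2,220],[0,0,0,0.03,0.07,-0.4,220],[0,0,0,0.03,0.07,-0.55,220],[0,0,0,0.03,0.07,-0.63,220],[0,0,0,0.03,0.07,-0.63,220]]'; python3 -m inch '[[0,0,0,0,0,-0.03,220],[0,0,0,0,0,-0.05,220],[0,0,0,0,0,-0.05,220]]'
```

```text
clock: 25.33
position: [0.5355, 0.1793, 0.1045]
ee_rot: [-179.8, 0.5, 18.6]
ft_force: [-0.7, 0.1, -2.7]
grip_width: 0.34
clock: 25.58
position: [0.5359, 0.1795, 0.1035]
ee_rot: [-179.8, 0.4, 18.6]
ft_force: [-1.4, 0.2, 3.3]
grip_width: 0.337
```

```bash
python3 -m inch '[[0,0,0,0,0,0,180],[0,0,0,0,0,0,120],[0,0,0,0,0,0,100],[0,0,0,0,0,0,100],[0,0,0,0,0,0.2,100]]'; python3 -m inch '[[0,0,0,0,0,0.7,100],[0,0,0,0,0,1.5,100],[0,0,0,0,0,2.3,100],[0,0,0,0,0,3.1,100],[0,0,0,0,-0.6,3.6,100]]'; python3 -m inch '[[0,0,0,-0.1,-0.8,0,100],[0,0,0,-0.2,-1.6,0,100],[0,0,0,-0.3,-2.4,0,100],[0,0,0,-0.4,-3.2,0,100],[0,0,0,-0.5,-4,0,100]]';python3 -m inch '[[0,0,0,-0.1,-0.8,0,100],[0,0,0,-0.2,-1.6,0,100],[0,0,0,-0.3,-2.4,0,100],[0,0,0,-0.3,-2.4,0,100],[0,0,0,-0.3,-2.4,0,100]]'; python3 - <<'E'
from h import *
a=camera("scene");b=camera("top")
cv2.imwrite("pics/s7.png",a[:,:,::-1])
cv2.imwrite("pics/t7.png",cv2.resize(b[150:290,80:260],None,fx=4,fy=4)[:,:,::-1])
print(sensors.sense()["ft_force"])
for k,u,v in (("yk",263,159),("gk",340,231)):
    P=b[v-12:v+13,u-12:u+13].astype(int); m=P.max(2)<45
    n,l,s,c=cv2.connectedComponentsWithStats(m.astype(np.uint8)); i=1+s[1:,4].argmax(); print(k,c[i]+[u-12,v-12])
E
```

```text
clock: 26.0
position: [0.5349, 0.1792, 0.1105]
ee_rot: [-179.8, 0.6, 18.6]
ft_force: [-0.4, 0.3, 0.7]
grip_width: 0.608
clock: 26.42
position: [0.5366, 0.1584, 0.2588]
ee_rot: [-179.7, 0.2, 18.8]
ft_force: [1.6, -0.1, 1.2]
grip_width: 0.605
clock: 26.83
position: [0.5162, -0.0029, 0.2597]
ee_rot: [-179.7, 0.1, 18.8]
ft_force: [-0.1, 0.1, 0.4]
grip_width: 0.607
clock: 27.25
position: [0.504, -0.1004, 0.2602]
ee_rot: [-179.8, 0.1, 18.6]
ft_force: [-0.1, 0.1, 0.5]
grip_width: 0.612
[-0.93185618  0.68388761 -0.23568167]
yk [263.1875 155.4375]
gk [341.31683168 230.83168317]
```

View pics/s7.png

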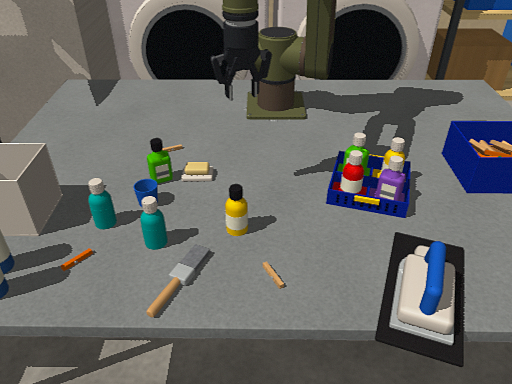

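View pics/t7.png

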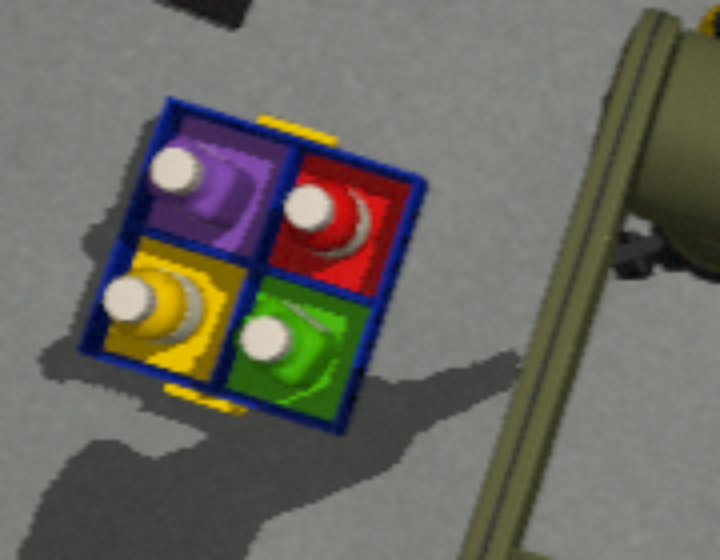

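All four white-capped bottles stand upright on liners of their own colour (purple (205,185), red (335,222), yellow (160,305), green (290,345) in the zoomed top view). The black-capped pair is unmoved and the gripper is clear.

```bash
python3 -c "
from plant import robot
print(robot.hand_in())"
```

```text
the job is handed in; nothing more can be done
None
```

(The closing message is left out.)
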